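# Hold a ferrule sleeve down in the cross-drilling jig

### The job

Of the three steel sleeves hanging on the peg rail, lift the large one (as wide as the short one and as long as the narrow one) up and off its turned-up peg, lay it lengthwise in the V of the drilling jig and slide it under the little guide arm right up to the end stop. Finish with the hand on it, pressing it firmly down so that it bears on both faces of the V and cannot move when its pin hole is drilled: do not let go at the end, the program finishes while holding. Leave the other two sleeves on their pegs and everything else on the bench where it is.

Things in the scene. Friction and masses are not known exactly. Their poses are not given: they have to be found in the camera images.
- large_sleeve: the large steel sleeve, a plain open tube 40 mm outside diameter, 32 mm bore, 80 mm long, about 0.28 kg. Origin at its middle on its axis, x along its axis (it hangs level with x along the peg; both ends are alike). Grip it across its 40 mm width from above; fingers can reach down beside it as far as they like on the peg and on the jig.
- narrow_sleeve: bystander: the narrow steel sleeve, 27 mm outside diameter, 20 mm bore, 80 mm long, on another peg of the same rail. Origin at its middle, x along its axis. It must stay on its peg (not moved 30 mm or more).
- short_sleeve: bystander: the short steel sleeve, 40 mm outside diameter, 32 mm bore, 45 mm long, on another peg. Origin at its middle, x along its axis. It must stay on its peg (not moved 30 mm or more).
- peg_rail: fixed wooden peg rail: foot 105 x 300 x 16 mm, upright board 140 mm high at its back. Origin under the foot, on the bench; x points away from the robot. Three level steel pegs 8 mm thick at y = -100, 0, +100 mm, axis at z = 115 mm, run from the board's face (x = +19 mm) to -x. The sleeves hang with the top of their bore on a peg, middles at x = -30 mm; which is on which peg varies.
- peg_end (a point): end of the middle peg (rail x = -92, y = 0, z = 124 mm; axes as the rail's). The last 8 mm of each peg turn up; the tip's top is 9 mm above the peg's top. So to come off, the large sleeve is lifted 9 to 24 mm (best 16), then drawn 110 mm or more along the rail's -x. Beyond the peg end the way is free.
- drill_jig: fixed drilling jig: steel base plate 155 x 84 x 10 mm. Origin under the plate's middle, on the bench; x runs along the V towards the end stop, z up. The 90 degree V-block is 34 mm wide (narrower than the sleeve: fingers pass on both sides), from x = -50 mm (open end, nearer the robot) to +45 mm, its top edges at z = 64 mm. End stop: plate 46 mm wide, 112 mm high, face at x = +45 mm.
- guide_arm (a point): free end of the drill guide arm, 26 mm wide, that reaches from the top of the end stop back over the V (jig x = +24, y = 0, z = 102 mm: its underside; the brass bush in it spans z = 100 to 116). The sleeve (top at z = 95 when seated) fits under it but cannot be lowered past it: lower it with its middle at jig x = -30 mm or less, then slide it along +x.
- jig_seat (a point): point on the jig where the middle of the large sleeve must be when it lies fully in the V against the end stop: jig x = +5 mm, y = 0, z = 75 mm above the bench; axes as the jig's.
- v_left: the half of the V-block with the face on the jig's +y side, ground and oiled steel, slippery (friction about 0.15). A hand that grips the sleeve off the V's middle loads one face and frees the other: the side push on the wrist shows it (same origin and axes as the jig).
- v_right: the half of the V-block with the face on the jig's -y side, slippery too (same origin and axes as the jig).
- block_walnut: bystander: dark wood block, 36 x 85 x 24 mm, lying before the rail. Origin under its middle.
- spacer_1: bystander: small white plastic spacer ring, 27 mm wide, 24 mm high, standing. Origin under its middle.
- spacer_2: bystander: small white plastic spacer ring, 27 mm wide, 24 mm high, standing. Origin under its middle.
- spacer_3: bystander: small white plastic spacer ring, 27 mm wide, 24 mm high, standing. Origin under its middle.
- marker_pen: bystander: light marker pen 127 mm long, lying. Origin under its middle.
- glue_bottle: bystander: glue bottle 44 mm wide, 125 mm high, standing. Origin under its middle.
- emery_roll: bystander: brown roll of emery cloth, 52 mm. Origin under its middle.
- awl: bystander: awl 148 mm long with a wooden handle, lying. Origin under its middle.

How it is judged:
By the outcome, as a careful person would: the job done as asked, in the order asked, and still so for the second after the job is handed in, while the arm keeps its last pose, push and grip.
It also fails if it takes over 38 s, if anything falls off the work surface, if the arm or the gripper's body presses on something with over 40 N, if the wrist force passes 120 N, or if a joint passes its speed limit or range.

### The arm

A 6-joint arm with a two-finger parallel gripper is mounted at the origin on a cart in front of the work surface, level with it; the furniture and walls round the work are solid. World frame = base frame: x ahead of the robot, y to its left, z up, the work surface at z = 0. Lengths are in m, angles in rad, forces in N, time in s.
With the tool pointing down it reaches from about 0.275 to 0.875 m from the base axis. Payload 12.5 kg.
Tool frame: the origin (TCP) lies where the fingers leave the gripper's body, on its centre line; the fingertips stand 73 mm ahead of it and the grasp point (between the pads) lies 54 mm ahead of it; z points along the fingers, y is the line along which they close (so a half turn about z gives the same grasp; the last joint's range is limited). The gripper opens to 85 mm and grips with 20 to 120 N. Pads are 22 mm wide; open, the fingers measure 114 mm over their backs; the gripper's body (76 mm by 85 mm) begins 54 mm behind the grasp point. The pads swing forward as they close: fully open they stand 13 mm farther back than shut.
Start: joints at [-1.415, 0.351, 1.652, -0, 1.139, -0.085], TCP at [0.131, -0.534, 0.304] pointing down, gripper open.
Joint ranges: [-2.75, 2.75], [-0.79, 2.1], [0.01, 2.65], [-1.57, 4.71], [0.07, 3.14], [-2.87, 2.87]. Speed limits (rad/s): [2.22, 2.22, 2.79, 3.14, 3.14, 3.14].

### API

Orientations are given as a unit quaternion [x, y, z, w].
In Python, from workcell import status, imaging, finish_job, nets gives the robot as it stands. The module is installed in compiled form; this text tells all that it offers.
- The arm moves only by the tool arm_command, never from a script. Its argument "motion" is a list of rows, each a list of 6 numbers: the shift along the tool's x, y, z scaled (see below), then the turn, a rotation vector about the tool's x, y, z scaled (see below). A call has 1 to 20 rows; each row shifts and turns the commanded pose from where the row before left it, along the tool's axes as they then stand; what a row does not reach is not made up. The controller multiplies each number of a shift by 0.05 m and each number of a turn by 6 degrees. A row lasts 1/10 s, in which the tool goes at most 50 mm and 8.59 degrees, less where a joint would pass 70% of its speed; a pose out of reach is approached as far as the arm can. A call with a number of a shift or a turn outside -1 to 1 is refused whole. A call with a gripper value outside its range is refused whole. "jaw" is the opening, from 0 (shut) to 1 (fully open), set as the call begins (left out, the last holds). The fingers move at their own pace and stop on an object; "force" is the grip in N (left out, the last holds). Time passes only in rows, so rows that do not move let the fingers close. It gives the time, the measured TCP pose, the force, the opening and the grip force at its end, in the units of the state.
- status.observe(): the state, without advancing time (a new reading comes with each control period).
- imaging.read_camera(name): name is "scene" or "top"; returns a dict with "img" (400x640x3 uint8, red, green, blue), "depth" (400x640 float32, m along the optical axis (not along the pixel's ray), 0 where there is no reading), "fx", "fy", "cx", "cy" (pixels), "k1" (the pictures are not rectified: a ray, as slopes to the right and down, at radius r is drawn at 1 + k1 r^2 times it, then the intrinsics apply), "world_from_camera" (4x4, takes a point from camera to world coordinates). Camera axes: x right, y up, looking along -z (the intrinsics and any distortion apply to the point x, -y, -z); pixel columns grow to the right and rows downward; lengths in m; the calibration is good to about 2 mm. A picture is of the moment at which its call begins.
- finish_job(): hands the job in; it is judged then, once.
Trained networks look in a picture, given as the dict that the camera call returned (one of the last four; its "shot" number tells which), for a name from the list of things; names that differ only in an ending like _2 or _b are one class to them, and where a whole thing is asked for, a point or a joint stands for the part that bears it (a point fixed in the world has none). Each returns a list of dicts, best first, with "confidence" (0 to 1); they miss things now and then, are a little off and sometimes report something else, mostly with a low value. They report only what shows in the picture. A call takes as long as a camera call.
- nets.find_in(picture, thing): "position" ([x, y, z] in m, in the coordinates of the camera as it stood for that picture, good to about 4 mm: the middle of the surface that is visible of it).
- nets.cut_out(picture, thing): "mask" (400x640 bool, what is visible of it).
The state is a dict: "time": time; "joints": joint angles; "qvel": joint speeds; "tau": joint torques, N m; "ee_pos": TCP position; "orientation": TCP orientation; "wrist_force": force on the tool from outside, world axes, zero at the start; "moment": the same for the moment, N m; "gripper_width": finger opening in m; "grip_force": force on a finger pad.
Only numpy, scipy, OpenCV 4.12 (cv2) and the standard library are available. Lean on these libraries where they do the work, as an engineer would, in place of code of your own. Each camera call takes 0.05 s, during which the arm holds its last target. There are 200 camera calls.

## Working session

There is one attempt and no reset: what is moved stays moved. The work goes in short steps, Python scripts to look and compute and a tool call to move; the robot and the scene stay as the last step left them, time stands still between calls to the robot, and variables do not carry over. Pictures are saved under pics/ and viewed, at most 10 in all, crops included, and the job is handed in when it is done.

Besides the shell and the picture viewer there is one more tool, called after "Emit:" in YAML: its name, and indented under it one key for each argument. arm_command: Moves the arm, as the interface text tells. Shifts and turns lie within -1 to 1; 1 stands for 0.05 m of shift or 6 degrees of turn. Its arguments: {"type":"object","properties":{"motion":{"type":"array"},"jaw":{"type":"number"},"force":{"type":"number"}},"required":["motion"]}

```bash
mkdir -p pics
cat > h.py <<'E'
import numpy as np, cv2
from workcell import status, imaging, finish_job, nets
def look(n):
    p=imaging.read_camera(n); return p
def save(p,f): cv2.imwrite('pics/'+f,p['img'][:,:,::-1])
def w(p,c): return (p['world_from_camera']@np.append(c,1))[:3]
def cloud(p,mask):
    v,u=np.nonzero(mask&(p['depth']>0)); d=p['depth'][v,u]
    K=np.array([[p['fx'],0,p['cx']],[0,p['fy'],p['cy']],[0,0,1.]])
    n=cv2.undistortPoints(np.stack([u,v],1).astype(float)[:,None],K,np.array([p['k1'],0,0,0.]))[:,0]
    c=np.stack([n[:,0]*d,-n[:,1]*d,-d,np.ones_like(d)],1)
    return (c@p['world_from_camera'].T)[:,:3]
E
python3 - <<'E'
from h import *
np.set_printoptions(precision=4,suppress=True)
s=status.observe(); print(s['ee_pos'],s['orientation'],s['wrist_force'],s['time'])
for cam in ['scene','top']:
    p=look(cam); save(p,cam+'1.png'); print(cam,p['world_from_camera'][:3,3],p['fx'],p['k1'])
    for t in ['large_sleeve','narrow_sleeve','short_sleeve','peg_rail','peg_end','drill_jig','guide_arm','jig_seat','v_left','v_right','block_walnut','glue_bottle']:
        print(t,[(w(p,r['position']).round(4),round(r['confidence'],2)) for r in nets.find_in(p,t)[:2]])
E
```

```text
[ 0.1312 -0.5339  0.3034] [ 0.9928  0.1201 -0.     -0.0006] [0.6462 0.3543 0.0734] 0.0
scene [-0.1477  0.7493  0.8271] 390.7611282467225 0.030110520294652405
large_sleeve [(array([0.5451, 0.1733, 0.1154]), 0.62), (array([ 0.5339, -0.2258,  0.0305]), 0.16)]
narrow_sleeve [(array([0.5459, 0.2707, 0.1179]), 0.51)]
short_sleeve [(array([0.5482, 0.0738, 0.1104]), 0.63)]
peg_rail [(array([0.596 , 0.1915, 0.0343]), 0.96), (array([0.4473, 0.068 , 0.0099]), 0.24)]
peg_end [(array([0.5973, 0.1936, 0.033 ]), 0.89)]
drill_jig [(array([ 0.5332, -0.2247,  0.0308]), 0.87)]
guide_arm [(array([ 0.5338, -0.2247,  0.0304]), 0.73)]
jig_seat [(array([ 0.5282, -0.2288,  0.0306]), 0.95)]
v_left [(array([ 0.5211, -0.2176,  0.0294]), 0.84), (array([ 0.5294, -0.229 ,  0.0287]), 0.47)]
v_right [(array([ 0.5114, -0.2435,  0.0554]), 0.63)]
block_walnut [(array([0.4456, 0.1861, 0.0224]), 0.85)]
glue_bottle [(array([0.5499, 0.497 , 0.0719]), 0.6)]
top [0.1608 0.0693 1.6908] 429.00693297087554 0.03639493891482349
large_sleeve [(array([0.5441, 0.1593, 0.1186]), 0.52), (array([ 0.522 , -0.2351,  0.0173]), 0.22)]
narrow_sleeve [(array([0.5495, 0.2577, 0.1227]), 0.61), (array([0.4495, 0.2887, 0.0196]), 0.2)]
short_sleeve [(array([0.547 , 0.062 , 0.1212]), 0.42)]
peg_rail [(array([0.5845, 0.1589, 0.0167]), 0.81), (array([ 0.5195, -0.2364,  0.0177]), 0.28)]
peg_end [(array([0.5827, 0.1536, 0.0177]), 0.89)]
drill_jig [(array([ 0.5188, -0.2331,  0.0171]), 0.79)]
guide_arm [(array([ 0.52  , -0.2374,  0.0257]), 0.58)]
jig_seat [(array([ 0.5229, -0.2361,  0.0193]), 0.68), (array([ 0.5804, -0.4081,  0.0424]), 0.66)]
v_left [(array([ 0.5219, -0.221 ,  0.0487]), 0.64)]
v_right [(array([ 0.521 , -0.2329,  0.0219]), 0.29)]
block_walnut [(array([0.4482, 0.1758, 0.0242]), 0.79), (array([ 0.5089, -0.2441,  0.0517]), 0.68)]
glue_bottle [(array([0.5576, 0.486 , 0.0756]), 0.72), (array([0.5462, 0.0612, 0.1195]), 0.71)]
```

View pics/scene1.png

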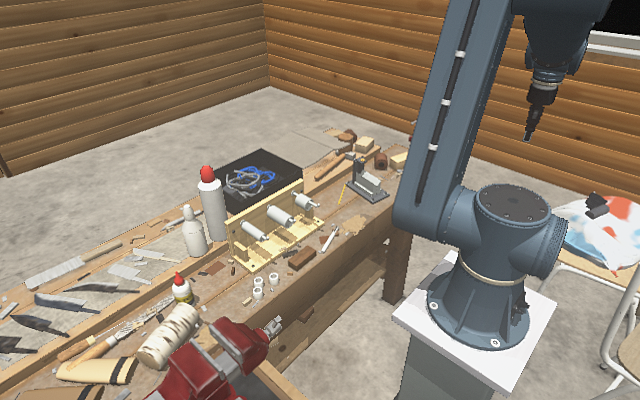

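View pics/top1.png

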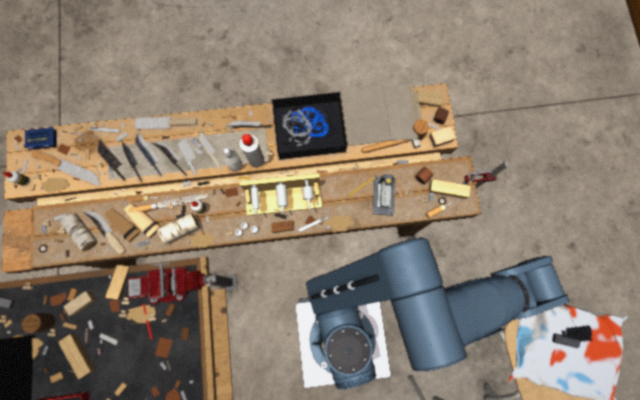

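Run:
```python
from h import *
np.set_printoptions(precision=4,suppress=True)
for cam in ['top','scene']:
    p=look(cam)
    for t in ['large_sleeve','narrow_sleeve','short_sleeve','peg_rail','drill_jig','v_left','v_right']:
        r=nets.cut_out(p,t)
        if not r: continue
        m=r[0]['mask']; v,u=np.nonzero(m); c=cloud(p,m)
        np.save(f'c_{cam}_{t}.npy',c)
        print(cam,t,round(r[0]['confidence'],2),m.sum(),'uv',u.min(),u.max(),v.min(),v.max(),np.percentile(c,[2,50,98],axis=0).round(3).tolist())
        if t!='peg_rail':
            top=c[c[:,2]>np.percentile(c[:,2],98)-.012].astype(np.float32); print('  top part',cv2.minAreaRect(top[:,:2]*1000),np.median(top[:,2]))
```

```text
top large_sleeve 0.74 218 uv 276 287 185 206 [[0.513, 0.143, 0.092], [0.548, 0.161, 0.118], [0.588, 0.18, 0.129]]
  top part ((550.1593017578125, 162.3939666748047), (31.47370719909668, 78.34030151367188), 87.96530151367188) 0.1211017
top narrow_sleeve 0.44 143 uv 252 259 188 208 [[0.515, 0.249, 0.109], [0.55, 0.26, 0.12], [0.588, 0.274, 0.126]]
  top part ((549.9642333984375, 260.7491760253906), (24.507293701171875, 78.70167541503906), 89.34640502929688) 0.12017685
top short_sleeve 0.71 110 uv 303 313 187 198 [[0.529, 0.044, 0.094], [0.548, 0.062, 0.12], [0.569, 0.08, 0.128]]
  top part ((549.6182250976562, 63.45532989501953), (43.034645080566406, 32.673519134521484), 3.5660440921783447) 0.121044844
top peg_rail 0.6 2012 uv 239 321 174 214 [[0.51, 0.017, 0.008], [0.584, 0.145, 0.023], [0.613, 0.304, 0.143]]
top drill_jig 0.57 810 uv 373 394 174 214 [[0.453, -0.285, 0.002], [0.523, -0.234, 0.02], [0.594, -0.194, 0.116]]
  top part ((568.0338134765625, -249.41920471191406), (42.34812927246094, 37.013572692871094), 78.10824584960938) 0.11179177
top v_left 0.46 226 uv 377 386 181 207 [[
[... 1270 characters left out ...]
l_jig 0.73 918 uv 347 387 157 203 [[0.455, -0.262, 0.003], [0.528, -0.225, 0.033], [0.589, -0.188, 0.11]]
  top part ((567.3436279296875, -245.95046997070312), (49.47994613647461, 35.040802001953125), 89.81280517578125) 0.10837161
scene v_left 0.5 277 uv 354 376 175 195 [[0.482, -0.23, 0.01], [0.524, -0.219, 0.031], [0.574, -0.208, 0.06]]
  top part ((527.3856811523438, -221.1977996826172), (8.660508155822754, 93.47683715820312), 79.52366638183594) 0.05407024
scene v_right 0.68 171 uv 360 380 171 193 [[0.477, -0.258, 0.007], [0.506, -0.244, 0.05], [0.567, -0.221, 0.061]]
  top part ((525.5391235351562, -236.21429443359375), (36.86769104003906, 96.09622192382812), 78.32830810546875) 0.0544375
```

The large sleeve hangs on the middle peg (scene pixel ~280,216; top ~281,195). The jig is at top ~384,194, yawed about -11°, with the stop at its far end. Next I fit the poses by model to refine them.

```bash
cat > fit.py <<'E'
from h import *
from scipy.optimize import least_squares
def box(P,lo,hi):
    q=np.maximum(np.array(lo)-P,P-np.array(hi)); return np.linalg.norm(np.maximum(q,0),axis=1)+np.minimum(q.max(1),0)
def jig(P):
    x,y,z=P.T
    vb=np.maximum.reduce([abs(y)-17,-50-x,x-45,(z-46.7-abs(y))/2**.5,z-64])
    return np.minimum.reduce([box(P,[-77.5,-42,0],[77.5,42,10]),vb,box(P,[45,-23,0],[55,23,112]),box(P,[24,-13,102],[50,13,112])])
def local(p,c):
    a=p[3]; R=np.array([[np.cos(a),-np.sin(a)],[np.sin(a),np.cos(a)]])
    o=c-p[:3]; o[:,:2]=o[:,:2]@R; return o
def cyl(P,r,L):
    rad=abs(np.hypot(P[:,1],P[:,2])); q=np.stack([rad-r,abs(P[:,0])-L/2],1)
    d=np.linalg.norm(np.maximum(q,0),axis=1)+np.minimum(q.max(1),0)
    return d
def fit(f,c,p0): 
    s=least_squares(lambda p:f(local(p,c)),p0,loss='soft_l1',f_scale=2,x_scale=[1,1,1,.02],diff_step=1e-4); return s.x, np.median(abs(f(local(s.x,c))))
def rail(P): return np.minimum(box(P,[-60,-150,0],[45,150,16]),box(P,[19,-150,0],[35,150,140]))
E
python3 - <<'E'
from fit import *
np.set_printoptions(precision=2,suppress=True)
for cam in ['top','scene']:
    L=lambda t:np.load(f'c_{cam}_{t}.npy')*1000.
    print(cam,'jig',fit(jig,L('drill_jig'),[523,-235,0,-.2]))
    print('  rail',fit(rail,L('peg_rail'),[580,162,0,0.]))
    for t,r,l,y in [('large_sleeve',20,80,162),('narrow_sleeve',13.5,80,260),('short_sleeve',20,45,62)]:
        print('  ',t,fit(lambda P:cyl(P,r,l),L(t),[550,y,103,0.]))
E
```

```text
top jig (array([ 527.46, -240.19,    1.48,   -0.19]), np.float64(1.9132873578540583))
  rail (array([579.65, 163.65,   0.38,  -0.01]), np.float64(2.3936523491547526))
   large_sleeve (array([552.26, 162.23, 102.77,  -0.03]), np.float64(1.5848921192686234))
   narrow_sleeve (array([546.9 , 261.89, 108.87,  -0.03]), np.float64(1.7100124262386691))
   short_sleeve (array([551.92,  62.85, 103.03,   0.03]), np.float64(1.6087430367939177))
scene jig (array([ 529.77, -238.04,   -1.69,   -0.19]), np.float64(1.2948163955406216))
  rail (array([582.44, 163.05,  -1.72,  -0.01]), np.float64(1.5560491622274792))
   large_sleeve (array([554.78, 164.5 , 101.43,  -0.02]), np.float64(0.9780452482072981))
   narrow_sleeve (array([555.31, 264.33, 106.96,  -0.02]), np.float64(0.9672323808866814))
   short_sleeve (array([552.19,  64.27, 101.78,  -0.03]), np.float64(1.3430926315471368))
```

Emit:
arm_command:
  motion:
    - [0, 0, 0, 0, 0, 0.82]
    - [0, 0, 0, 0, 0, 0.82]
    - [0, 0, 0, 0, 0, 0.82]
    - [0.47, -0.83, 0, 0, 0, 0]
    - [0.47, -0.83, 0, 0, 0, 0]
    - [0.47, -0.83, 0, 0, 0, 0]
    - [0.47, -0.83, 0, 0, 0, 0]
    - [0.47, -0.83, 0, 0, 0, 0]
    - [0.47, -0.83, 0, 0, 0, 0]
    - [0.47, -0.83, 0, 0, 0, 0]
    - [0.47, -0.83, 0, 0, 0, 0]
    - [0.47, -0.83, 0, 0, 0, 0]
    - [0.47, -0.83, 0, 0, 0, 0]
    - [0.47, -0.83, 0, 0, 0, 0]
    - [0.47, -0.83, 0, 0, 0, 0]
    - [0.47, -0.83, 0, 0, 0, 0]
    - [0.47, -0.83, 0, 0, 0, 0]
    - [0.47, -0.83, 0, 0, 0, 0]
    - [0.47, -0.83, 0, 0, 0, 0]
  jaw: 1
  force: 60

```text
time: 4.0
ee_pos: [0.519, 0.1255, 0.304]
orientation: [1.0, -0.008, 0.0, 0.0]
wrist_force: [0.9, -1.6, 0.1]
gripper_width: 0.0853
grip_force: 0.0
```

```bash
cat >> h.py <<'E'
from scipy.spatial.transform import Rotation as Rn
def to(xyz,yaw_deg):
    s=status.observe(); R=Rn.from_quat(s['orientation']); x=R.as_matrix()[:,0]
    T=Rn.from_euler('zx',[yaw_deg,180],degrees=True)
    print('t',round(s['time'],2),'pos',np.round(s['ee_pos'],4),'yaw',round(np.degrees(np.arctan2(x[1],x[0])),2),'F',np.round(s['wrist_force'],1),'M',np.round(s['moment'],2),'w',round(s['gripper_width'],4),'g',round(s['grip_force'],1))
    print('shift units (present axes)',np.round(R.inv().apply(np.array(xyz)-s['ee_pos'])/.05,2),'turn units',np.round(np.degrees((R.inv()*T).as_rotvec())/6,2),'| shift in target axes',np.round(T.inv().apply(np.array(xyz)-s['ee_pos'])/.05,2))
E
python3 -c "
from h import *
to([.546,.1633,.155],-1)"
```

```text
t 4.0 pos [0.519  0.1255 0.304 ] yaw -0.95 F [ 0.9 -1.6  0.1] M [-0.02 -0.03 -0.  ] w 0.0853 g 0.0
shift units (present axes) [ 0.53 -0.76  2.98] turn units [ 0.   -0.   -0.32] | shift in target axes [ 0.55 -0.75  2.98]
```

Emit:
arm_command:
  motion:
    - [0.53, -0.76, 0, 0, 0, 0]
    - [0, 0, 0.8, 0, 0, 0]
    - [0, 0, 0.8, 0, 0, 0]
    - [0, 0, 0.5, 0, 0, 0]
    - [0, 0, 0, 0, 0, 0]

```text
time: 4.5
ee_pos: [0.544, 0.1608, 0.1957]
orientation: [1.0, -0.008, -0.003, 0.001]
wrist_force: [0.2, -0.3, 0.3]
gripper_width: 0.0853
grip_force: 0.0
```

```bash
sed -i "s/'zx'/'ZX'/" h.py; python3 -c "
from h import *
to([.546,.1633,.155],-1)
p=look('scene'); cv2.imwrite('pics/s2.png',cv2.resize(p['img'][150:270,200:360,::-1],None,fx=4,fy=4,interpolation=cv2.INTER_CUBIC))"
```

```text
t 4.5 pos [0.544  0.1608 0.1957] yaw -0.96 F [ 0.2 -0.3  0.3] M [-0.03  0.   -0.  ] w 0.0853 g 0.0
shift units (present axes) [ 0.04 -0.05  0.81] turn units [0.01 0.06 0.01] | shift in target axes [ 0.04 -0.05  0.81]
```

View pics/s2.png

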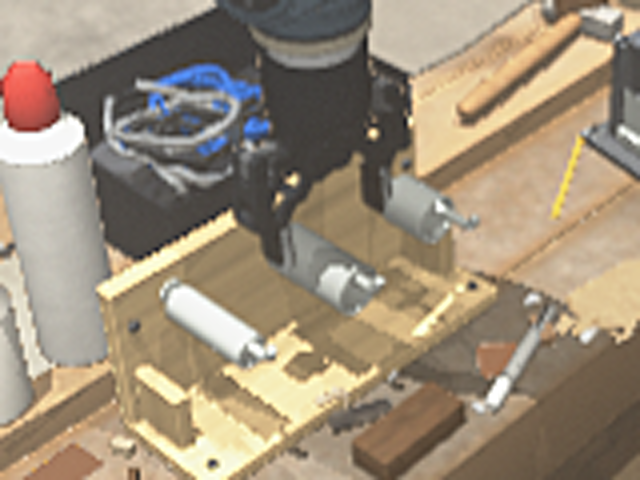

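The fingers straddle the large sleeve (crop ~320,260) and sit clear of the neighbours. I'll descend and grip.

Emit:
arm_command:
  motion:
    - [0.04, -0.05, 0.8, 0, 0, 0]
    - [0, 0, 0, 0, 0, 0]

```text
time: 4.75
ee_pos: [0.5466, 0.1633, 0.1573]
orientation: [1.0, -0.008, -0.002, 0.0]
wrist_force: [0.2, 0.8, 0.6]
gripper_width: 0.0856
grip_force: 0.0
```

Emit:
arm_command:
  motion:
    - [0, 0, 0, 0, 0, 0]
    - [0, 0, 0, 0, 0, 0]
    - [0, 0, 0, 0, 0, 0]
    - [0, 0, 0, 0, 0, 0]
    - [0, 0, 0, 0, 0, 0]
    - [0, 0, 0, 0, 0, 0]
  jaw: 0
  force: 50

```text
time: 5.35
ee_pos: [0.5481, 0.1634, 0.1608]
orientation: [1.0, -0.008, 0.001, -0.0]
wrist_force: [-1.9, -2.1, 9.0]
gripper_width: 0.0388
grip_force: 49.2
```

```bash
python3 -c "
from h import *
to([.546,.1633,.155],-1)"
```

```text
t 5.35 pos [0.5481 0.1634 0.1608] yaw -0.96 F [-1.9 -2.1  9. ] M [-0.32  0.36 -0.01] w 0.0388 g 49.2
shift units (present axes) [-0.04  0.    0.12] turn units [-0.   -0.02  0.01] | shift in target axes [-0.04  0.    0.12]
```

Emit:
arm_command:
  motion:
    - [0, 0, -0.2, 0, 0, 0]
    - [0, 0, -0.2, 0, 0, 0]
    - [0, 0, 0, 0, 0, 0]
    - [0, 0, 0, 0, 0, 0]

```text
time: 5.75
ee_pos: [0.5475, 0.1635, 0.1793]
orientation: [1.0, -0.008, 0.0, -0.0]
wrist_force: [-0.8, -0.7, -3.1]
gripper_width: 0.039
grip_force: 51.3
```

```bash
python3 -c "
from h import *
to([.548,.1633,.177],-1)"
```

```text
t 5.75 pos [0.5475 0.1635 0.1793] yaw -0.96 F [-0.8 -0.7 -3.1] M [-0.01  0.06 -0.05] w 0.039 g 51.3
shift units (present axes) [0.01 0.   0.05] turn units [-0.   -0.01  0.01] | shift in target axes [0.01 0.   0.05]
```

Emit:
arm_command:
  motion:
    - [-0.3, 0, 0.04, 0, 0, 0]
    - [-0.5, 0, 0, 0, 0, 0]
    - [-0.5, 0, 0, 0, 0, 0]
    - [-0.5, 0, 0, 0, 0, 0]
    - [-0.5, 0, 0, 0, 0, 0]
    - [-0.4, 0, 0, 0, 0, 0]
    - [0, 0, 0, 0, 0, 0]

```text
time: 6.45
ee_pos: [0.4102, 0.1656, 0.1765]
orientation: [1.0, -0.008, -0.001, 0.0]
wrist_force: [0.1, -0.8, -2.3]
gripper_width: 0.0386
grip_force: 51.3
```

```bash
python3 -c "
from h import *
to([.485,-.2306,.20],-10.9)
p=look('scene'); cv2.imwrite('pics/s3.png',cv2.resize(p['img'][150:270,200:400,::-1],None,fx=4,fy=4,interpolation=cv2.INTER_CUBIC))"
```

```text
t 6.45 pos [0.4102 0.1656 0.1765] yaw -0.92 F [ 0.1 -0.8 -2.3] M [ 0.04 -0.02  0.01] w 0.0386 g 51.3
shift units (present axes) [ 1.62  7.9  -0.47] turn units [0.01 0.02 1.66] | shift in target axes [ 2.97  7.5  -0.47]
```

View pics/s3.png

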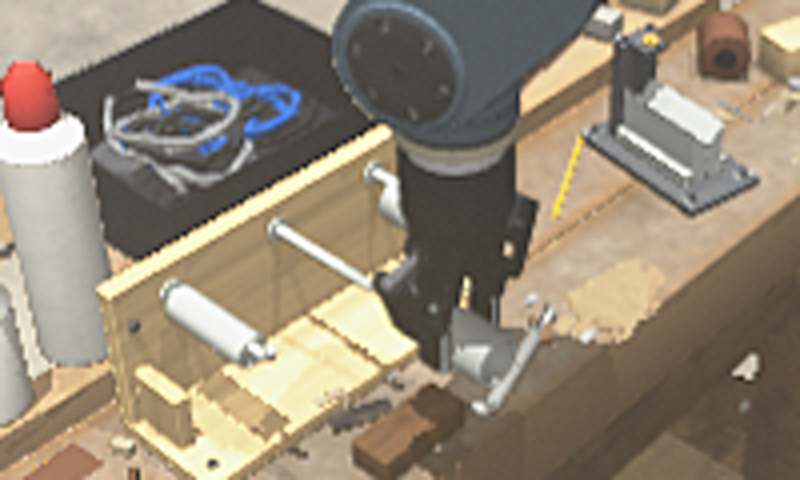

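The sleeve is off its peg and in the hand (crop ~480,350), the middle peg is bare and the neighbours are still hanging. Next I move over the jig's open end.

Emit:
arm_command:
  motion:
    - [0, 0, -0.24, 0, 0, 0.83]
    - [0, 0, -0.24, 0, 0, 0.83]
    - [0.3, 0.75, 0, 0, 0, 0]
    - [0.3, 0.75, 0, 0, 0, 0]
    - [0.3, 0.75, 0, 0, 0, 0]
    - [0.3, 0.75, 0, 0, 0, 0]
    - [0.3, 0.75, 0, 0, 0, 0]
    - [0.3, 0.75, 0, 0, 0, 0]
    - [0.3, 0.75, 0, 0, 0, 0]
    - [0.3, 0.75, 0, 0, 0, 0]
    - [0.3, 0.75, 0, 0, 0, 0]
    - [0.27, 0.75, 0, 0, 0, 0]
    - [0, 0, 0, 0, 0, 0]
    - [0, 0, 0, 0, 0, 0]

```text
time: 7.9
ee_pos: [0.4873, -0.2315, 0.2004]
orientation: [0.995, -0.096, -0.0, -0.0]
wrist_force: [0.5, 1.1, -2.8]
gripper_width: 0.0387
grip_force: 51.5
```

Run:
```python
from fit import *
np.set_printoptions(precision=3,suppress=True)
to([.485,-.2306,.20],-10.9)
for cam in ['scene','top']:
    p=look(cam)
    for t,f,p0 in [('drill_jig',jig,[528,-239,0,-.19]),('large_sleeve',lambda P:cyl(P,20,80),[489,-231,140,-.19])]:
        r=nets.cut_out(p,t)
        if r:
            c=cloud(p,r[0]['mask'])*1000.
            if t[0]=='l': print(len(c),np.median(c,axis=0)); c=c[abs(c[:,2]-140)<40]
            if len(c)>20: print(cam,t,round(r[0]['confidence'],2),len(c),fit(f,c,p0))
    if cam=='scene': cv2.imwrite('pics/s4.png',cv2.resize(p['img'][110:230,290:450,::-1],None,fx=4,fy=4,interpolation=cv2.INTER_CUBIC))
    else: cv2.imwrite('pics/t4.png',cv2.resize(p['img'][150:240,330:450,::-1],None,fx=5,fy=5,interpolation=cv2.INTER_CUBIC))
```

```text
t 7.9 pos [ 0.487 -0.232  0.2  ] yaw -11.02 F [ 0.5  1.1 -2.8] M [ 0.01 -0.01  0.04] w 0.0387 g 51.5
shift units (present axes) [-0.05 -0.01  0.01] turn units [-0.    0.   -0.02] | shift in target axes [-0.05 -0.01  0.01]
scene drill_jig 0.62 114 (array([ 528.982, -238.392,   -2.248,   -0.202]), np.float64(1.279283472179801))
192 [550.35  271.288 117.284]
scene large_sleeve 0.63 184 (array([554.367, 259.881, 101.049,  -6.332]), np.float64(1.2763918339970335))
top drill_jig 0.46 31 (array([ 515.988, -225.639,    4.837,   -0.436]), np.float64(1.7277813114500074))
123 [ 436.867 -428.9     20.236]
```

View pics/s4.png

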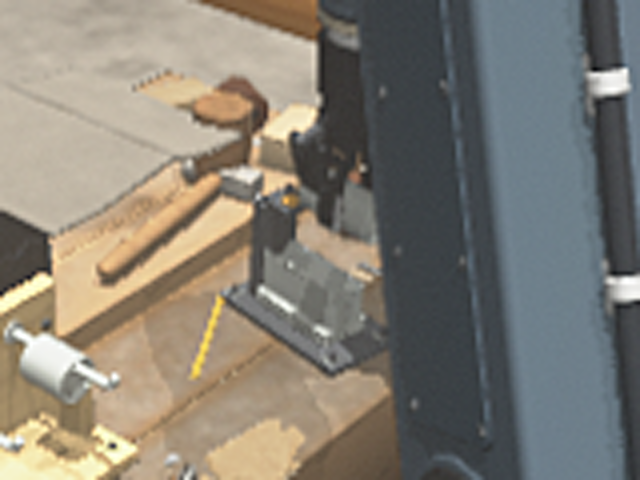

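The sleeve hangs above the jig's open end (crop ~355,210), short of the guide arm (~290,198). I'll lower it until it just about touches.

Emit:
arm_command:
  motion:
    - [-0.04, 0, 0.4, 0, 0, 0]
    - [0, 0, 0.4, 0, 0, 0]
    - [0, 0, 0.3, 0, 0, 0]
    - [0, 0, 0.1, 0, 0, 0]
    - [0, 0, 0, 0, 0, 0]
    - [0, 0, 0, 0, 0, 0]

```text
time: 8.8
ee_pos: [0.4857, -0.2302, 0.1416]
orientation: [0.995, -0.095, 0.0, 0.0]
wrist_force: [0.2, 1.2, -3.4]
gripper_width: 0.0382
grip_force: 51.5
```

Emit:
arm_command:
  motion:
    - [0, 0, 0.05, 0, 0, 0]
    - [0, 0, 0.05, 0, 0, 0]
    - [0, 0, 0, 0, 0, 0]
    - [0, 0, 0, 0, 0, 0]

```text
time: 9.2
ee_pos: [0.4853, -0.2302, 0.136]
orientation: [0.995, -0.095, 0.0, 0.0]
wrist_force: [-0.1, 0.7, -2.1]
gripper_width: 0.0386
grip_force: 51.5
```

```bash
python3 -c "
from h import *
to([.485,-.231,.133],-11.2)"
```

```text
t 9.2 pos [ 0.4853 -0.2302  0.136 ] yaw -10.93 F [-0.1  0.7 -2.1] M [ 0.05 -0.    0.03] w 0.0386 g 51.5
shift units (present axes) [-0.    0.02  0.06] turn units [ 0.   -0.    0.05] | shift in target axes [-0.    0.02  0.06]
```

Emit:
arm_command:
  motion:
    - [0, 0, 0.04, 0, 0, 0]
    - [0, 0, 0.04, 0, 0, 0]
    - [0, 0, 0, 0, 0, 0]
    - [0, 0, 0, 0, 0, 0]

```text
time: 9.6
ee_pos: [0.4856, -0.2308, 0.1328]
orientation: [0.995, -0.095, 0.001, 0.001]
wrist_force: [-3.2, -2.1, 8.1]
gripper_width: 0.0389
grip_force: 52.7
```

```bash
cat >> h.py <<'E'
def F(yaw=-11):
    s=status.observe(); R=Rn.from_euler('z',yaw,degrees=True).inv()
    print('jig axes F',R.apply(s['wrist_force']).round(2),'M',R.apply(s['moment']).round(3),'TCP in jig',R.apply(s['ee_pos']-np.array([.5286,-.2391,0])).round(4))
E
python3 -c "
from h import *
to([.485,-.231,.133],-11.2);F()"
```

```text
t 9.6 pos [ 0.4856 -0.2308  0.1328] yaw -10.94 F [-3.2 -2.1  8.1] M [-0.34  0.43 -0.2 ] w 0.0389 g 52.7
shift units (present axes) [-0.01  0.01 -0.  ] turn units [ 0.01 -0.01  0.04] | shift in target axes [-0.01  0.01 -0.  ]
jig axes F [-2.78 -2.66  8.14] M [-0.417  0.361 -0.197] TCP in jig [-4.380e-02 -1.000e-04  1.328e-01]
```

Emit:
arm_command:
  motion:
    - [0, 0.02, 0, 0, 0, 0.07]
    - [0, 0, 0, 0, 0, 0]
    - [0, 0, 0, 0, 0, 0]

```text
time: 9.9
ee_pos: [0.4858, -0.231, 0.1328]
orientation: [0.995, -0.099, 0.001, -0.0]
wrist_force: [0.4, 4.6, 9.2]
gripper_width: 0.0388
grip_force: 52.7
```

```bash
python3 -c "
from h import *
to([.485,-.231,.133],-11.2);F()"
```

```text
t 9.9 pos [ 0.4858 -0.231   0.1328] yaw -11.36 F [0.4 4.6 9.2] M [ 0.81 -0.08 -0.06] w 0.0388 g 52.7
shift units (present axes) [-0.02  0.   -0.  ] turn units [-0.   -0.02 -0.03] | shift in target axes [-0.02  0.   -0.  ]
jig axes F [-0.5   4.62  9.15] M [ 0.808  0.077 -0.063] TCP in jig [-0.0436 -0.0002  0.1328]
```

Emit:
arm_command:
  motion:
    - [0, -0.01, 0, 0, 0, 0.03]
    - [0.15, 0, 0, 0, 0, 0]
    - [0.15, 0, 0, 0, 0, 0]
    - [0.15, 0, 0, 0, 0, 0]
    - [0.1, 0, 0, 0, 0, 0]
    - [0, 0, 0, 0, 0, 0]
    - [0, 0, 0, 0, 0, 0]

```text
time: 10.6
ee_pos: [0.5129, -0.2363, 0.1329]
orientation: [0.995, -0.1, 0.001, 0.0]
wrist_force: [1.1, 2.8, 6.4]
gripper_width: 0.0386
grip_force: 52.6
```

```bash
python3 -c "
from h import *
to([.485,-.231,.133],-11.4);F(-11.4)"
```

```text
t 10.6 pos [ 0.5129 -0.2363  0.1329] yaw -11.52 F [1.1 2.8 6.4] M [ 0.36 -0.02  0.01] w 0.0386 g 52.6
shift units (present axes) [-0.57  0.01 -0.  ] turn units [ 0.   -0.02 -0.02] | shift in target axes [-0.57  0.01 -0.  ]
jig axes F [0.55 3.01 6.44] M [0.355 0.052 0.013] TCP in jig [-0.0159 -0.0004  0.1329]
```

Emit:
arm_command:
  motion:
    - [0.08, -0.008, 0, 0, 0, 0]
    - [0.08, 0, 0, 0, 0, 0]
    - [0.08, 0, 0, 0, 0, 0]
    - [0, 0, 0, 0, 0, 0]

```text
time: 11.0
ee_pos: [0.5245, -0.2386, 0.1328]
orientation: [0.995, -0.1, 0.001, 0.0]
wrist_force: [-2.6, 0.9, 8.8]
gripper_width: 0.0389
grip_force: 52.7
```

Emit:
arm_command:
  motion:
    - [0.03, 0, 0, 0, 0, 0]
    - [0.03, 0, 0, 0, 0, 0]
    - [0, 0, 0, 0, 0, 0]

```text
time: 11.3
ee_pos: [0.5271, -0.2391, 0.1329]
orientation: [0.995, -0.1, 0.0, 0.0]
wrist_force: [-5.2, 1.4, 10.5]
gripper_width: 0.0384
grip_force: 52.9
```

```bash
python3 -c "
from h import *
to([.485,-.231,.133],-11.2);F(-11.2)"
```

```text
t 11.3 pos [ 0.5271 -0.2391  0.1329] yaw -11.52 F [-5.2  1.4 10.5] M [ 0.07  0.7  -0.02] w 0.0384 g 52.9
shift units (present axes) [-0.86  0.01 -0.  ] turn units [ 0.01 -0.01 -0.05] | shift in target axes [-0.86  0.   -0.  ]
jig axes F [-5.32  0.34 10.45] M [-0.063  0.7   -0.02 ] TCP in jig [-0.0015 -0.0003  0.1329]
```

Emit:
arm_command:
  motion:
    - [0.03, 0, 0, 0, 0, 0]
    - [0.03, 0, 0, 0, 0, 0]
    - [0, 0, 0, 0, 0, 0]

```text
time: 11.6
ee_pos: [0.529, -0.2395, 0.1328]
orientation: [0.995, -0.1, -0.001, -0.0]
wrist_force: [-12.7, 1.4, 17.1]
gripper_width: 0.0383
grip_force: 53.5
```

```bash
python3 -c "
from h import *
to([.485,-.231,.133],-11.2);F(-11.2)
p=look('scene'); cv2.imwrite('pics/s5.png',cv2.resize(p['img'][130:220,310:430,::-1],None,fx=5,fy=5,interpolation=cv2.INTER_CUBIC))"
```

```text
t 11.6 pos [ 0.529  -0.2395  0.1328] yaw -11.51 F [-12.7   1.4  17.1] M [ 0.21  1.84 -0.07] w 0.0383 g 53.5
shift units (present axes) [-0.9   0.01 -0.  ] turn units [ 0.    0.02 -0.05] | shift in target axes [-0.9  0.  -0. ]
jig axes F [-12.73  -1.13  17.14] M [-0.148  1.848 -0.067] TCP in jig [ 0.0005 -0.0003  0.1328]
```

View pics/s5.png

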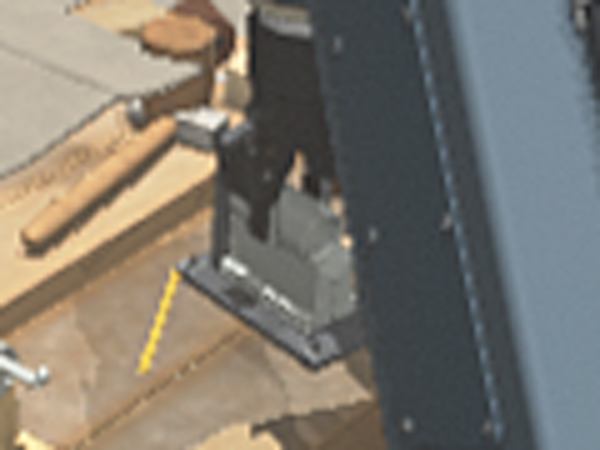

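Contact with the stop: Fx rose to -12.7 N where the geometry predicts it, and the sleeve lies in the V (crop ~290,225) under the guide. Now I firm the grip and press down.

Emit:
arm_command:
  motion:
    - [0, 0, 0, 0, 0, 0]
    - [0, 0, 0, 0, 0, 0]
    - [0, 0, 0.02, 0, 0, 0]
    - [0, 0, 0.02, 0, 0, 0]
    - [0, 0, 0, 0, 0, 0]
    - [0, 0, 0, 0, 0, 0]
  force: 90

```text
time: 12.25
ee_pos: [0.529, -0.2395, 0.1329]
orientation: [0.995, -0.1, -0.001, 0.0]
wrist_force: [-21.5, 5.2, 40.2]
gripper_width: 0.0376
grip_force: 91.4
```

```bash
python3 -c "
from h import *
to([.485,-.231,.133],-11.2);F(-11.2)"
```

```text
t 12.25 pos [ 0.529  -0.2395  0.1329] yaw -11.51 F [-21.5   5.2  40.2] M [0.92 3.35 0.03] w 0.0376 g 91.4
shift units (present axes) [-0.9   0.01 -0.  ] turn units [ 0.    0.02 -0.05] | shift in target axes [-0.9  0.  -0. ]
jig axes F [-22.1    0.88  40.18] M [0.25  3.462 0.028] TCP in jig [ 0.0005 -0.0003  0.1329]
```

Emit:
arm_command:
  motion:
    - [-0.015, 0, 0, 0, 0, 0]
    - [0, 0, 0, 0, 0, 0]
    - [0, 0, 0, 0, 0, 0]
    - [0, 0, 0, 0, 0, 0]

```text
time: 12.65
ee_pos: [0.5289, -0.2395, 0.1329]
orientation: [0.995, -0.1, -0.0, 0.0]
wrist_force: [-16.4, 5.1, 37.9]
gripper_width: 0.038
grip_force: 91.0
```

Run:
```python
from fit import *
np.set_printoptions(precision=3,suppress=True)
to([.485,-.231,.133],-11.2);F(-11.2)
p=look('scene')
print(np.round(Rn.from_quat(status.observe()['orientation']).as_matrix(),4))
for t,p0 in [('large_sleeve',[533,-240,75,-.195]),('short_sleeve',0),('narrow_sleeve',0)]:
    for r in nets.cut_out(p,t)[:2]:
        c=cloud(p,r['mask'])*1000.; print(t,round(r['confidence'],2),len(c),np.median(c,axis=0))
        if p0 and np.median(c[:,1])<-150:
            c=c[(c[:,2]>50)&(c[:,2]<100)]; print(fit(lambda P:cyl(P,20,80),c,p0))
```

```text
t 12.65 pos [ 0.529 -0.239  0.133] yaw -11.52 F [-16.4   5.1  37.9] M [ 0.88  2.58 -0.03] w 0.038 g 91.0
shift units (present axes) [-0.89  0.01 -0.  ] turn units [ 0.01  0.   -0.05] | shift in target axes [-0.89  0.   -0.  ]
jig axes F [-17.03   1.81  37.9 ] M [ 0.364  2.701 -0.03 ] TCP in jig [ 0.    -0.     0.133]
[[ 0.98  -0.2   -0.   ]
 [-0.2   -0.98  -0.001]
 [-0.     0.001 -1.   ]]
large_sleeve 0.65 144 [ 508.156 -231.368   77.174]
(array([ 536.289, -239.507,   73.07 ,   -0.237]), np.float64(1.4296922854916296))
large_sleeve 0.32 440 [551.986 498.712  72.3  ]
short_sleeve 0.77 184 [545.388  73.812 111.56 ]
narrow_sleeve 0.59 247 [552.636 270.477 116.482]
```

```bash
python3 -c "
from h import *
print(finish_job())"
```

```text
the job is handed in; nothing more can be done
None
```

I handed the job in with the hand still on the large sleeve. It lies in the jig's V under the guide arm, up against the end stop, pressed down with about 38 N and almost no side load. The other two sleeves are still on their pegs, and the arm touched nothing else as far as the pictures and wrist force show.

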